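# Fit the gas valve knob and hold it pressed in

### The arm

A 6-joint arm with a two-finger parallel gripper is mounted at the origin on the work surface. World frame = base frame: x ahead of the robot, y to its left, z up, the work surface at z = 0. Lengths are in mm, angles in rad, forces in N, time in s.
With the tool pointing down it reaches from about 300 to 775 mm from the base axis. Payload 14.6 kg.
Tool frame: the origin (TCP) lies midway between the tips of the shut fingers; the grasp point (between the pads) lies arm.grip_depth behind it (arm.grip_depth is the distance from the TCP to the grasp point, in mm); z points along the fingers, y is the line along which they close (so a half turn about z gives the same grasp; the last joint's range is limited). The gripper opens to 94 mm and grips with 3 to 60 N. Pads are 16 mm wide; open, the fingers measure 119 mm over their backs; the gripper's body (75 mm by 177 mm) begins 78 mm behind the grasp point.
Start: joints at [1.2, 0.3, 1.521, -0, 1.321, -0.067], TCP at [164.529, 524.804, 205.446] pointing down, gripper open.
Joint ranges: [-3.03, 3.03], [-0.79, 2.21], [0.23, 2.52], [-1.04, 4.18], [0, 3.07], [-2.55, 2.55]. Speed limits (rad/s): [2.22, 2.22, 2.57, 3.14, 3.14, 3.14].

### API

Orientations are given as a unit quaternion [w, x, y, z].
In Python, from plant import arm, optics, job gives the robot as it stands. The module is installed in compiled form; this text tells all that it offers.
- The arm moves only by the tool play_rows, never from a script. Its argument "series" is one flat list of numbers, 7 for each row, row after row: the shift along the tool's x, y, z in mm, then the turn, a rotation vector about the tool's x, y, z in degrees, then the gripper command: -1 is shut, 1 is fully open, values between are in proportion. A call has 1 to 8 rows; each row is the pose to reach, as a shift and turn from the pose commanded when the call began, along the tool's axes at that moment; what a row does not reach only later rows make up. A row lasts 1/10 s, in which the tool goes at most 50 mm and 8.59 degrees, less where a joint would pass 70% of its speed; a pose out of reach is approached as far as the arm can. A call with a gripper value outside its range is refused whole. The fingers move at their own pace and stop on an object; "grip_force" is the grip in N (left out, the last holds). Time passes only in rows, so rows that repeat a pose let the fingers close. It gives the time, the measured TCP pose, the force, the opening and the grip force at its end, in the units of the state.
- arm.sense(): the state, without advancing time (a new reading comes with each control period).
- optics.camera(name): name is "side" or "top" or "wrist"; returns (picture, depth): 384x512x3 uint8, blue, green, red; 384x512 float32, mm along the optical axis (not along the pixel's ray), 0 where there is no reading.
- optics.camera_params(name): a dict with "intrinsics" (3x3 intrinsics, pixels), "rvec" (rotation vector, rad) and "tvec" (3), from world to camera coordinates, as OpenCV has them; the wrist camera has in their place "tool_from_camera" (4x4, takes a point from camera to tool coordinates, whose origin is the TCP and whose axes are the flange's). Camera axes: x right, y down, z forward; pixel columns grow to the right and rows downward; lengths in mm; the calibration is good to about 2 mm. A picture is of the moment at which its call begins: read the wrist's pose just before it. camera_params takes no time and is no camera call.
- job.job_done(): hands the job in; it is judged then, once.
Trained networks look in the newest picture that a camera, given by its name, has taken for a name from the list of things; names that differ only in an ending like _2 or _b are one class to them, and where a whole thing is asked for, a point or a joint stands for the part that bears it (a point fixed in the world has none). Each returns a list of dicts, best first, with "confidence" (0 to 1); they miss things now and then, are a little off and sometimes report something else, mostly with a low value. They report only what shows in the picture. A call takes as long as a camera call. They do not tell look-alikes from the thing itself.
- optics.look_for(camera, label): "extent" ([left, top, right, bottom] in pixels, round what is visible of it).
- optics.outline_of(camera, label): "pixels" (384x512 bool, what is visible of it) and "extent" ([left, top, right, bottom] in pixels, round what is visible of it).
- optics.spot_point(camera, label): "centre" ([column, row] in pixels: a listed point, or the origin of a listed thing).
The state is a dict: "time": time; "joint_pos": joint angles; "dq": joint speeds; "effort": joint torques, N m; "position": TCP position; "tcp_rot": TCP orientation; "contact_force": force on the tool from outside, world axes, zero at the start; "torque": the same for the moment, N m; "gripper_width": opening from 0.0 (shut) to 1.0 (fully open); "gripper_force": force on a finger pad.
Only numpy, scipy, OpenCV 4.12 (cv2) and the standard library are available. Lean on these libraries where they do the work, as an engineer would, in place of code of your own. Each camera call takes 0.05 s, during which the arm holds its last target. There are 200 camera calls.

### The job

The red knob has come off the gas valve of the brazing burner. Turn it so that its D-shaped bore matches the flat on the brass shaft, push it fully home onto the collar, then press knob and shaft down against the spring to the stop and finish while still holding it pressed in: do not let go. Leave the other things on the bench where they are.

Things in the scene. Friction and masses are not known exactly. Their poses are not given: they have to be found in the camera images.
- knob_center (a point): Centre of the loose red valve knob, a bar-shaped pointer knob standing upright on the bench: 28 mm wide in y (two flat parallel sides to grip), 40 mm tall, about 60 g; this point is 20 mm above its underside. x points along the bar to its pointed nose (27 mm off; the other end 19 mm off), z up. A white line on the top runs from the axis to the nose.
- knob_foot (a point): Centre of the knob's underside, 20 mm below knob_center, same axes; mouth of the D-shaped bore that runs 26 mm up the knob's axis: 16 mm diameter, its flat on the nose (+x) side 4.5 mm from the axis, lip widened by 1.5 mm.
- knob_pointer (a point): Tip of the knob's pointed nose, 27 mm along x from knob_center.
- stem_seat (a point): On the axis of the valve's upright brass D-shaft at its foot: the top face of a black collar (20 mm diameter) on which the knob's underside rests when home; 14 mm above the box lid, moves down with the shaft. The shaft rises 22 mm from here, 14 mm diameter, top 3 mm tapered, never turns. x points square out of its flat (3.5 mm from the axis; white mark on the collar that side).
- stem (a joint): How far the valve stem (shaft and collar) is pushed in, m: 0 out, 0.006 at the stop. Spring: 5 N to start it moving, 11 N at the stop.
- unit: The fixed gas unit: blue control box 120 x 130 mm, 55 mm tall, with the valve stem upright in the middle of its lid, and a burner ring under a four-armed trivet (top 79 mm above the bench), centred 190 mm along the unit's x and 200 mm across. Origin on the bench under the stem; z up.
- knob: The same loose knob; origin at the centre of its underside.
- hammer: Bystander, to be left alone: hammer, lying flat.
- wrench: Bystander, to be left alone: steel wrench, lying flat.
- screwdriver: Bystander, to be left alone: screwdriver, lying flat.
- spray_can: Bystander, to be left alone: green spray can, 60 mm diameter, 140 mm tall, upright; origin under its centre.
- grease_jar: Bystander, to be left alone: amber jar, 70 mm diameter, 70 mm tall, upright; origin under its centre.
- enamel_cup: Bystander, to be left alone: blue mug, 80 mm diameter, 80 mm tall, mouth up; origin under its centre.
- pipe_nut: Bystander, to be left alone: loose hexagonal brass nut, 28 mm across, 16 mm tall; origin under its centre.
Mind the look-alikes: they are no part of the job. What is meant by the knob is not green, and is the smaller of those in its own colour.

How it is judged (in metres and radians):
At the end, for the whole second after the job is handed in: The knob is home on the D-shaft (underside within 3 mm of the collar and of the axis, upright within 0.12 rad, nose on the flat's side within 0.22 rad), the stem is pushed in by more than 4 mm of its 6, and the fingers are still on the knob (more than 2 N), all through the last second (horizontal distance between knob_foot and stem_seat below 0.003 m and z of knob_foot in the frame of stem_seat below 0.003 m and angle between the z axis of knob_center and the z axis of stem_seat, either way round below 0.12 rad and angle between the x axis of knob_center and the x axis of stem_seat, either way round below 0.22 rad and x of knob_pointer in the frame of stem_seat above 0.02 m and value of joint stem above 0.004 m and contact force between the fingers and knob above 2 N); the arm keeps its last pose, push and grip.
It fails at once if one of the other loose things on the bench is shifted by more than 30 mm (distance of any of hammer, wrench, screwdriver, spray_can, grease_jar, enamel_cup, pipe_nut from where it was at the start of the episode above 0.03 m).
It also fails if it takes over 38 s, if anything falls off the work surface, if the arm or the gripper's body presses on something with over 40 N, if the wrist force passes 120 N, or if a joint passes its speed limit or range.

## Working session

There is one attempt and no reset: what is moved stays moved. The work goes in short steps, Python scripts to look and compute and a tool call to move; the robot and the scene stay as the last step left them, time stands still between calls to the robot, and variables do not carry over. Pictures are saved under pics/ and viewed, at most 10 in all, crops included, and the job is handed in when it is done.

Besides the shell and the picture viewer there is one more tool, called as name(argument=value, ...) on one line, values as JSON. play_rows: Moves the arm, as the interface text tells. Its arguments: {"type":"object","properties":{"series":{"type":"array"},"grip_force":{"type":"number"}},"required":["series"]}

```bash
mkdir -p pics; cat > h.py <<'E'
import numpy as np, cv2
from scipy.spatial.transform import Rotation as R
from plant import arm, optics, job
def T_wc(name, s=None):
    p=optics.camera_params(name); K=np.array(p["intrinsics"])
    if name=="wrist":
        s=s or arm.sense(); T=np.eye(4); T[:3,:3]=R.from_quat(s["tcp_rot"],scalar_first=True).as_matrix(); T[:3,3]=s["position"]
        return K,T@np.array(p["tool_from_camera"])
    T=np.eye(4);T[:3,:3]=cv2.Rodrigues(np.array(p["rvec"],float))[0];T[:3,3]=np.ravel(p["tvec"])
    return K,np.linalg.inv(T)
def world(K,T,uv,d):
    uv=np.atleast_2d(uv);d=np.ravel(d)
    c=np.c_[(uv[:,0]-K[0,2])/K[0,0]*d,(uv[:,1]-K[1,2])/K[1,1]*d,d]
    return c@T[:3,:3].T+T[:3,3]
def pix(K,T,P):
    c=(np.atleast_2d(P)-T[:3,3])@T[:3,:3]; q=c@K.T; return q[:,:2]/q[:,2:]
E
python3 - <<'E'
from h import *
print(arm.grip_depth, arm.sense())
ims=[]
for n in ("top","side"):
    K,T=T_wc(n); im,d=optics.camera(n); cv2.imwrite(f"pics/{n}0.png",im)
    for l in ("knob","stem_seat","knob_foot","knob_center","knob_pointer"):
        for r in optics.spot_point(n,l)[:4]:
            u=np.array(r["centre"]); i=np.round(u).astype(int).clip(0,[511,383]); dd=d[i[1],i[0]]
            print(n,l,round(r["confidence"],2),u.round(),world(K,T,u,dd).round()[0])
E
```

```text
18.8 {'time': 0.0, 'joint_pos': array([ 1.20042601e+00,  3.00487140e-01,  1.52158892e+00,  6.97971706e-08,
        1.32070561e+00, -6.66111631e-02]), 'dq': array([-8.78735484e-05, -2.80084869e-04, -1.43696568e-03, -9.47649095e-04,
       -1.76823683e-03,  1.89937920e-03]), 'effort': array([-2.75605358e-03, -5.31795931e+01, -3.52746928e+01,  7.07147084e-02,
        2.43282382e-02, -1.09408475e-04]), 'position': array([164.42148446, 524.56703935, 204.87421839]), 'tcp_rot': array([-1.28896412e-04,  1.51296322e-01,  9.88488275e-01, -5.80366383e-04]), 'contact_force': array([ 0.55206638, -0.5641976 ,  0.4815215 ]), 'torque': array([ 0.00077944, -0.00857716,  0.01241737]), 'gripper_force': 0.0, 'gripper_width': 0.9999446485551998}
top knob 0.6 [312. 212.] [ 445. -200.   58.]
top knob 0.58 [313. 184.] [ 540. -207.   40.]
top knob 0.42 [282. 182.] [546. -99.  39.]
top knob 0.37 [131. 213.] [427. 389. 105.]
top stem_seat 0.4 [206. 169.] [577. 152.  89.]
top knob_foot 0.69 [315. 182.] [ 547. -213.   39.]
top knob_foot 0.67 [308. 213.] [ 442. -189.   64.]
top knob_foot 0.47 [282. 180.] [ 550. -
[... 291 characters left out ...]
nter 0.44 [292. 180.] [ 556. -138.   -1.]
side knob 0.85 [294. 174.] [ 432. -180.   27.]
side knob 0.8 [254. 195.] [541. -82.  12.]
side knob 0.59 [258. 176.] [ 538. -202.   -1.]
side stem_seat 0.67 [229. 232.] [577. 161.  74.]
side knob_foot 0.77 [252. 197.] [547. -79.   5.]
side knob_foot 0.73 [259. 173.] [ 538. -199.   14.]
side knob_foot 0.72 [289. 178.] [ 446. -168.   18.]
side knob_center 0.92 [288. 173.] [ 451. -173.   34.]
side knob_center 0.78 [252. 190.] [548. -83.  27.]
side knob_center 0.53 [256. 168.] [ 545. -207.   25.]
side knob_pointer 0.8 [248. 184.] [559. -98.  38.]
side knob_pointer 0.79 [251. 166.] [ 562. -211.   30.]
side knob_pointer 0.74 [284. 162.] [ 464. -199.   56.]
```

```bash
python3 - <<'E'
import cv2,numpy as np
a=cv2.imread("pics/top0.png");b=cv2.imread("pics/side0.png")
c=cv2.resize(a[150:240,80:360],(784,252),interpolation=cv2.INTER_CUBIC)
d=cv2.resize(b[120:280,150:390],(480,320),interpolation=cv2.INTER_CUBIC)
o=np.zeros((580,784,3),np.uint8);o[:252]=c;o[256:576,:480]=d
cv2.imwrite("pics/a.png",o)
E
```

```text
(no output)
```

View pics/a.png

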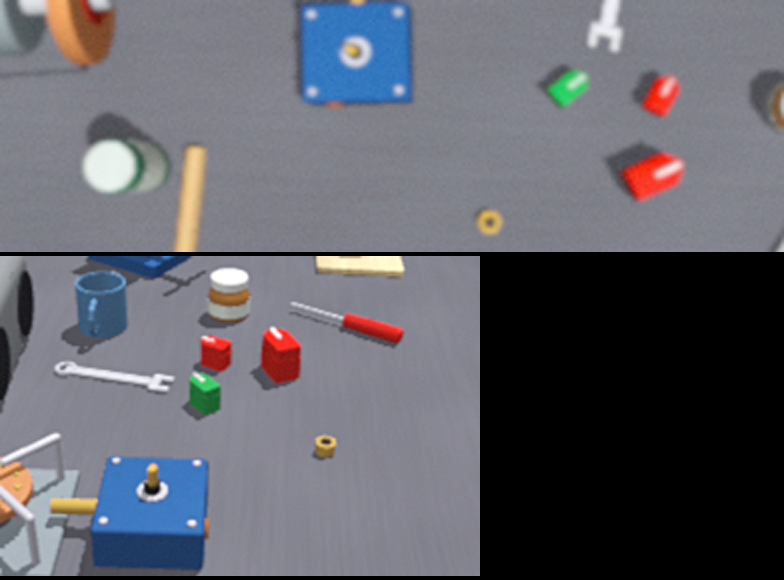

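View pics/top0.png

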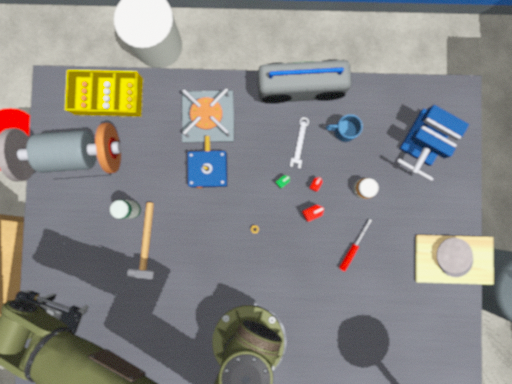

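The loose knob is the small red one, at about (316,183) in the top picture and roughly (545,-210) in world. The larger red knob (313,212) and the green one (283,181) are decoys. The stem is at (206,169). Next I'll look at the stem from close by.

```bash
cat >> h.py <<'E'
def rel(P,yaw,s=None):
    """shift (mm, tool axes) and turn (deg, tool axes) to a tool-down pose at P with tool x at yaw deg"""
    s=s or arm.sense(); A=R.from_quat(s["tcp_rot"],scalar_first=True)
    c,n=np.cos(np.radians(yaw)),np.sin(np.radians(yaw))
    B=R.from_matrix(np.array([[c,n,0],[n,-c,0],[0,0,-1]]))
    return A.inv().apply(np.array(P)-s["position"]).round(1),(A.inv()*B).as_rotvec(degrees=True).round(1)
E
python3 - <<'E'
from h import *
p=optics.camera_params("wrist");print(np.round(p["tool_from_camera"],3),np.round(p["intrinsics"]))
print(rel([520,152,290],162.6),rel([577,152,290],105))
E
```

```text
[[-0.00000e+00 -9.60000e-01 -2.80000e-01  8.11700e+01]
 [ 1.00000e+00  0.00000e+00 -1.00000e-03 -6.83000e-01]
 [ 1.00000e-03 -2.80000e-01  9.60000e-01 -1.78892e+02]
 [ 0.00000e+00  0.00000e+00  0.00000e+00  1.00000e+00]] [[323.   0. 254.]
 [  0. 323. 187.]
 [  0.   0.   1.]]
(array([-450.7, -249.4,  -84.6]), array([-0.,  0., -0.])) (array([-505.1, -232.3,  -84.6]), array([-0. ,  0. , 57.6]))
```

play_rows(series=[-40, -20, -60, 0, 0, 8, 1, -80, -40, -85, 0, 0, 16, 1, -120, -60, -85, 0, 0, 24, 1, -160, -80, -85, 0, 0, 32, 1, -205, -95, -85, 0, 0, 40, 1, -250, -115, -85, 0, 0, 48, 1, -295, -137, -85, 0, 0, 54, 1, -340, -158, -85, 0, 0, 57, 1])

```text
time: 1.4
position: [437.9, 275.2, 290.7]
tcp_rot: [0.0, 0.606, 0.795, 0.0]
contact_force: [0.0, 1.8, -0.3]
gripper_width: 1.001
gripper_force: 0.0
```

```bash
python3 - <<'E'
from h import *
s=arm.sense();print(s["time"],s["position"].round(),s["joint_pos"].round(2),rel([577,152,190],105))
E
```

```text
1.4 [438. 275. 291.] [0.49 0.17 1.48 0.   1.49 0.22] (array([-155.6,  101.4,  100.7]), array([ 0. , -0. ,  0.4]))
```

play_rows(series=[-40, 26, 10, 0, 0, 0, 1, -80, 52, 30, 0, 0, 0, 1, -120, 78, 60, 0, 0, 0, 1, -155, 101, 90, 0, 0, 0, 1, -155, 101, 100, 0, 0, 0, 1, -155, 101, 100, 0, 0, 0, 1])

```text
time: 2.0
position: [575.3, 153.7, 187.9]
tcp_rot: [-0.001, 0.605, 0.796, -0.002]
contact_force: [-0.9, -0.0, 0.6]
gripper_width: 1.001
gripper_force: 0.0
```

```bash
python3 - <<'E'
from h import *
s=arm.sense();print(s["time"],s["position"].round(1),s["dq"].round(3));K,T=T_wc("wrist",s)
im,d=optics.camera("wrist")
np.savez("stem.npz",im=im,d=d,K=K,T=T)
for l in ("stem_seat","unit"):
    for r in optics.spot_point("wrist",l)[:3]:
        u=np.array(r["centre"]);i=u.astype(int).clip(0,[511,383]);print(l,r["confidence"],u,d[i[1],i[0]],world(K,T,u,d[i[1],i[0]]))
P=world(K,T,np.stack(np.meshgrid(np.arange(512),np.arange(384)),-1).reshape(-1,2),d).reshape(384,512,3)
z=P[...,2]; near=np.hypot(P[...,0]-577,P[...,1]-152)<30
m=near&(z>85)&(z<100)&(d>0);print("top",m.sum(),P[m].mean(0),P[m].max(0),P[m].min(0))
m=near&(z>64)&(z<75)&(d>0);print("collar",m.sum(),P[m].mean(0))
cv2.imwrite("pics/w1.png",cv2.resize(im[100:300,150:370],(770,600)[0:1]+(700,) if 0 else (660,600),interpolation=cv2.INTER_CUBIC))
E
```

```text
2.0 [575.3 153.7 187.9] [ 0.044 -0.063 -0.026  0.005  0.038  0.018]
stem_seat 0.72 [263.3 185.7] 286.63446 [[582.26772461 157.2121604   91.33068802]]
unit 0.77 [263.9 166.7] 315.90955 [[580.84726532 166.90725398  57.97718551]]
top 155 [585.33338128 155.38463845  89.69173623] [590.88371927 161.37170129  92.53678068] [579.9628835  147.58464698  85.52889429]
collar 170 [586.24998251 157.62911184  68.73570115]
```

View pics/w1.png

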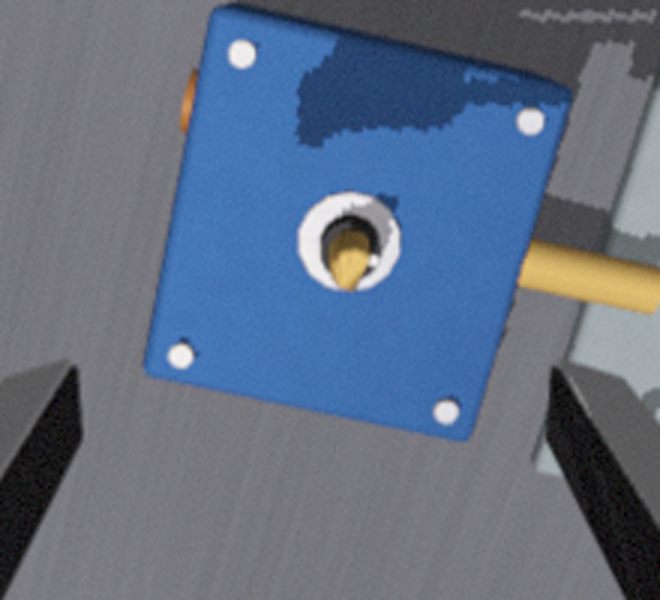

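The shaft shows near crop (350,255), with the black collar and a white mark at about (373,262). I'll rectify this at collar height to measure the axis and the flat's direction.

```bash
cat >> h.py <<'E'
def ray(K,T,uv,z):
    a=world(K,T,uv,np.full(len(np.atleast_2d(uv)),1.)); b=a-T[:3,3]; return T[:3,3]+b*((z-T[2,3])/b[:,2])[:,None]
def rect(im,K,T,c,z,half,s):
    n=int(2*half*s)  # right=-y, up=+x
    r,q=np.mgrid[:n,:n]; P=np.stack([c[0]+half-r/s,c[1]+half-q/s,np.full(r.shape,z)],-1).reshape(-1,3)
    m=pix(K,T,P).reshape(n,n,2).astype(np.float32); return cv2.remap(im,m[...,0],m[...,1],cv2.INTER_CUBIC)
E
python3 - <<'E'
from h import *
f=np.load("stem.npz");im,d,K,T=f["im"],f["d"],f["K"],f["T"]
sc=np.array([(241,54),(530,121),(180,355),(446,411)])/3+[150,100]
w=ray(K,T,sc,55);print(w.round(1),w.mean(0))
a=w[1]-w[0];print("edge yaw",np.degrees(np.arctan2(a[1],a[0])),np.linalg.norm(a),np.linalg.norm(w[2]-w[0]))
c=w.mean(0)[:2]
o=np.hstack([rect(im,K,T,c,69,20,10),rect(im,K,T,c,91,20,10)])
for k in (200,600): cv2.drawMarker(o,(k,200),(0,255,0),0,12,1)
cv2.circle(o,(200,200),100,(0,255,0),1);cv2.circle(o,(600,200),40,(0,255,0),1)
cv2.imwrite("pics/r1.png",o)
E
```

```text
[[537.5 203.1  55. ]
 [632.2 207.5  55. ]
 [542.4  98.7  55. ]
 [637.2 103.3  55. ]] [587.31674135 153.14794452  55.        ]
edge yaw 2.64898343569677 94.83461120762 104.57654957892001
```

View pics/r1.png

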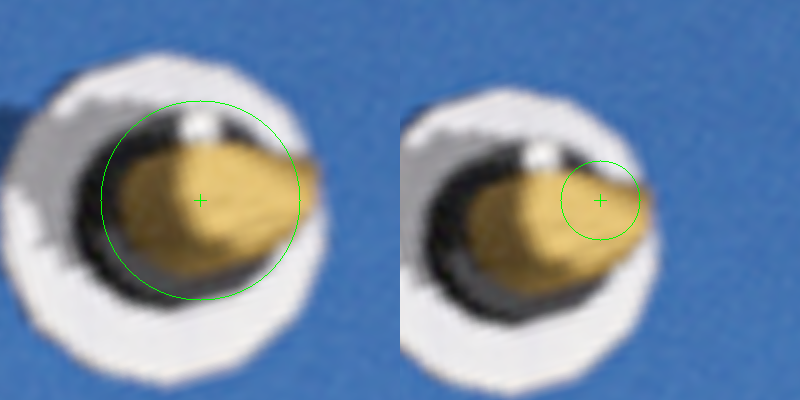

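```bash
python3 - <<'E'
from h import *
print(rel([608,77,140],105))
E
```

```text
(array([-84.7,  10. ,  52. ]), array([ 0.1, -0. ,  0.7]))
```

play_rows(series=[-30, 4, 10, 0, 0, 0, 1, -60, 7, 35, 0, 0, 0, 1, -85, 10, 52, 0, 0, 0, 1, -85, 10, 52, 0, 0, 0, 1, -85, 10, 52, 0, 0, 0, 1, -85, 10, 52, 0, 0, 0, 1])

```text
time: 2.75
position: [608.3, 77.0, 140.3]
tcp_rot: [0.001, 0.604, 0.797, 0.001]
contact_force: [0.3, -0.0, 0.5]
gripper_width: 0.999
gripper_force: 0.0
```

```bash
python3 - <<'E'
from h import *
s=arm.sense();print(s["time"],s["position"].round(1),np.abs(s["dq"]).max());K,T=T_wc("wrist",s)
im,d=optics.camera("wrist")
np.savez("stem2.npz",im=im,d=d,K=K,T=T)
c=(586.5,155)
o=np.hstack([rect(im,K,T,c,69,20,10),rect(im,K,T,c,91,20,10)])
for k in (200,600): cv2.drawMarker(o,(k,200),(0,255,0),0,12,1)
cv2.circle(o,(200,200),100,(0,255,0),1);cv2.circle(o,(600,200),40,(0,255,0),1)
cv2.imwrite("pics/r2.png",o)
print(rel([545,-208,200],105),rel([530,-200,190],80))
E
```

```text
2.75 [608.3  77.  140.3] 0.003953740601535732
(array([-257.3, -137.8,  -60.1]), array([0.1, 0. , 0.7])) (array([-245.5, -150.1,  -50.1]), array([ 0.1, -0. , 25.7]))
```

View pics/r2.png

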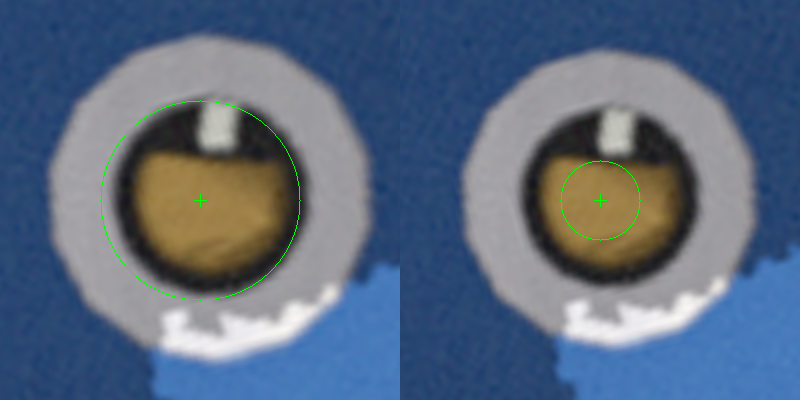

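Seen from straight above, the collar is centred at (212,197) and the white mark at (218,130). That puts the stem at (587,153.8) with the flat's yaw about -4°. Next, the knob from straight above.

```bash
python3 - <<'E'
from h import *
print(rel([597,-270,150],130))
E
```

```text
(array([-331. , -104.6,  -10. ]), array([  0.1,   0. , -24.3]))
```

play_rows(series=[-45, -14, -30, 0, 0, -4, 1, -92, -29, -30, 0, 0, -8, 1, -138, -43, -30, 0, 0, -12, 1, -184, -58, -30, 0, 0, -16, 1, -230, -73, -30, 0, 0, -20, 1, -276, -87, -20, 0, 0, -24, 1, -310, -98, -10, 0, 0, -24, 1, -331, -105, -10, 0, 0, -24, 1])

```text
time: 3.6
position: [595.5, -273.1, 147.9]
tcp_rot: [-0.0, 0.426, 0.905, -0.0]
contact_force: [0.7, 0.2, -0.2]
gripper_width: 1.001
gripper_force: 0.0
```

play_rows(series=[0, 0, 0, 0, 0, 0, 0.3, 0, 0, 0, 0, 0, 0, 0.3, 0, 0, 0, 0, 0, 0, 0.3])

```text
time: 3.9
position: [596.5, -269.9, 149.2]
tcp_rot: [0.0, 0.425, 0.905, 0.0]
contact_force: [-0.1, 0.3, 0.1]
gripper_width: 0.781
gripper_force: 0.0
```

```bash
python3 - <<'E'
from h import *
s=arm.sense();print(s["time"],s["position"].round(1),np.abs(s["dq"]).max());K,T=T_wc("wrist",s)
im,d=optics.camera("wrist")
np.savez("knob.npz",im=im,d=d,K=K,T=T)
hsv=cv2.cvtColor(im,cv2.COLOR_BGR2HSV)
P=world(K,T,np.stack(np.meshgrid(np.arange(512),np.arange(384)),-1).reshape(-1,2),d).reshape(384,512,3)
near=np.hypot(P[...,0]-545,P[...,1]+208)<55
m=near&(P[...,2]>34)&(P[...,2]<46);print(m.sum(),P[m].mean(0))
r=cv2.minAreaRect(P[m][:,:2].astype(np.float32));print(r)
c=(545,-208); o=rect(im,K,T,c,40,50,6);cv2.drawMarker(o,(300,300),(0,255,0),0,12,1);cv2.imwrite("pics/k1.png",o)
E
```

```text
3.9 [ 596.5 -269.9  149.2] 0.004379797148233301
1589 [ 545.05782636 -218.93632474   39.43174454]
((547.0181274414062, -220.1486358642578), (28.062118530273438, 45.94517517089844), 63.32887649536133)
```

View pics/k1.png

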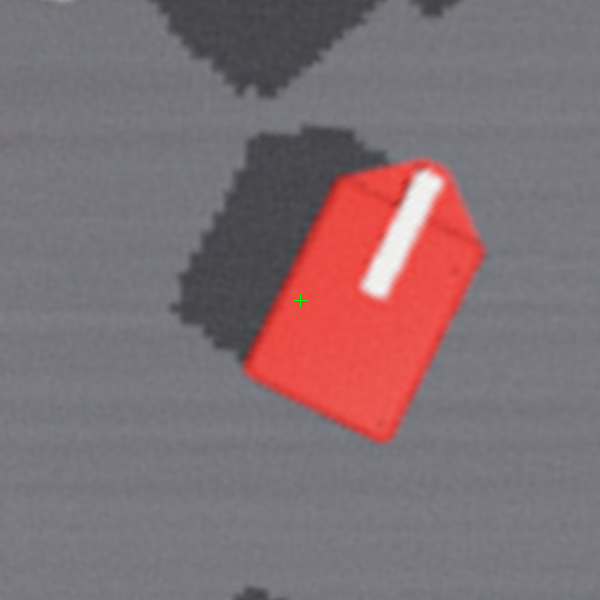

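The knob's axis is at about (544,-218.7), with nose yaw about -26.5°: the white line runs from (374,292) to (430,175), pointing up and right.

```bash
python3 - <<'E'
from h import *
print(rel([544,-218.7,60],153.5),rel([544,-218.7,6],153.5))
E
```

```text
(array([73.1, -7.7, 89.1]), array([  0. ,   0. , -23.8])) (array([ 73.1,  -7.7, 143.1]), array([  0. ,   0. , -23.8]))
```

play_rows(series=[25, -3, 10, 0, 0, -8, 0.3, 50, -6, 40, 0, 0, -16, 0.3, 73, -7.7, 80, 0, 0, -23.8, 0.3, 73, -7.7, 90, 0, 0, -23.8, 0.3, 73.1, -7.7, 90, 0, 0, -23.8, 0.3, 73.1, -7.7, 110, 0, 0, -23.8, 0.3, 73.1, -7.7, 130, 0, 0, -23.8, 0.3, 73.1, -7.7, 143, 0, 0, -23.8, 0.3])

```text
time: 4.75
position: [544.7, -220.6, 6.0]
tcp_rot: [0.001, 0.231, 0.973, -0.0]
contact_force: [0.3, 0.3, -0.6]
gripper_width: 0.651
gripper_force: 0.0
```

play_rows(series=[0, 0, 0, 0, 0, 0, 0.3, 0, 0, 0, 0, 0, 0, -0.2, 0, 0, 0, 0, 0, 0, -0.6, 0, 0, 0, 0, 0, 0, -1, 0, 0, 0, 0, 0, 0, -1, 0, 0, 0, 0, 0, 0, -1, 0, 0, 0, 0, 0, 0, -1, 0, 0, 0, 0, 0, 0, -1], grip_force=40)

```text
time: 5.55
position: [543.7, -220.1, 5.9]
tcp_rot: [0.0, 0.23, 0.973, -0.0]
contact_force: [-0.7, 1.3, 5.6]
gripper_width: 0.3
gripper_force: 40.0
```

```bash
python3 - <<'E'
from h import *
s=arm.sense();print(s["time"],s["position"].round(1),s["gripper_width"]*94,s["gripper_force"],s["contact_force"])
print(rel([544,-218.7,6],153.5))
E
```

```text
5.55 [ 543.7 -220.1    5.9] 28.163395480250777 40.00004053115845 [-0.72641129  1.27929073  5.6344182 ]
(array([ 0.4,  1.4, -0.1]), array([ 0. ,  0. , -0.1]))
```

```bash
python3 - <<'E'
from h import *
print(rel([587,153.8,130],176), rel([587,153.8,6],176))
E
```

```text
(array([ 128.7,  353.7, -124.1]), array([ -0. ,   0. , -22.6])) (array([ 1.287e+02,  3.537e+02, -1.000e-01]), array([ -0. ,   0. , -22.6]))
```

play_rows(series=[0, 0, -10, 0, 0, 0, -1, 0, 0, -30, 0, 0, 0, -1, 0, 0, -60, 0, 0, 0, -1, 0, 0, -100, 0, 0, 0, -1, 0, 0, -124, 0, 0, 0, -1, 0, 0, -124, 0, 0, 0, -1])

```text
time: 6.15
position: [544.7, -220.7, 133.5]
tcp_rot: [0.003, 0.23, 0.973, -0.001]
contact_force: [-0.9, 0.9, -0.7]
gripper_width: 0.296
gripper_force: 40.0
```

play_rows(series=[16, 45, 0, 0, 0, -4, -1, 32, 90, 0, 0, 0, -8, -1, 49, 135, 0, 0, 0, -12, -1, 65, 180, 0, 0, 0, -15, -1, 82, 225, 0, 0, 0, -18, -1, 98, 270, 0, 0, 0, -21, -1, 114, 315, 0, 0, 0, -22.5, -1, 124, 340, 0, 0, 0, -22.5, -1])

```text
time: 6.95
position: [584.2, 142.6, 128.2]
tcp_rot: [-0.001, 0.034, 0.999, -0.0]
contact_force: [-0.2, -0.4, -1.0]
gripper_width: 0.295
gripper_force: 40.0
```

play_rows(series=[0, 0, 0, 0, 0, 0, -1, 0, 0, 0, 0, 0, 0, -1, 0, 0, 0, 0, 0, 0, -1])

```text
time: 7.25
position: [584.6, 138.4, 128.9]
tcp_rot: [-0.0, 0.036, 0.999, -0.0]
contact_force: [0.8, -0.5, -0.9]
gripper_width: 0.294
gripper_force: 40.0
```

```bash
python3 - <<'E'
from h import *
s=arm.sense();print(s["time"],s["position"].round(1),s["gripper_width"]*94,np.abs(s["dq"]).max());K,T=T_wc("wrist",s)
A=R.from_quat(s["tcp_rot"],scalar_first=True).as_matrix();print("yaw",np.degrees(np.arctan2(A[1,0],A[0,0])))
im,d=optics.camera("wrist")
P=world(K,T,np.stack(np.meshgrid(np.arange(512),np.arange(384)),-1).reshape(-1,2),d).reshape(384,512,3)
Q=(P-s["position"])@A   # tool coords
h=cv2.cvtColor(im,cv2.COLOR_BGR2HSV)
red=((h[...,0]<8)|(h[...,0]>172))&(h[...,1]>120)
wh=(h[...,1]<60)&(h[...,2]>150)
m=(red|wh)&(d>0)&(np.abs(Q[...,0])<35)&(np.abs(Q[...,1])<20)&(Q[...,2]<-20)
zt=np.median(Q[m][:,2]); m&=np.abs(Q[...,2]-zt)<3
print(m.sum(),"ztop",zt); print("x",np.percentile(Q[m][:,0],[0,1,50,99,100]),"y",np.percentile(Q[m][:,1],[1,99]))
print(cv2.minAreaRect(Q[m][:,:2].astype(np.float32)))
w=m&wh; print("line",w.sum(),cv2.fitLine(Q[w][:,:2].astype(np.float32),cv2.DIST_L2,0,.01,.01).ravel() if w.sum()>5 else 0)
print(rel([587,153.8,130],176))
v,u=np.where(m); cv2.imwrite("pics/h1.png",cv2.resize(im[60:384,100:412],(577,600),interpolation=cv2.INTER_CUBIC))
E
```

```text
7.25 [584.6 138.4 128.9] 27.604753730770767 0.008111599758766548
yaw 175.8310217626823
4111 ztop -33.44599148446522
x [-26.11868013 -22.95501609   1.62994942  20.20967986  20.97882459] y [-14.67040457  12.74880419]
((-2.675294876098633, -2.9430065155029297), (32.283775329589844, 46.96647262573242), 89.16117858886719)
line 320 [  0.967032    -0.25465474 -11.8201885   -1.5105141 ]
(array([-1.1, 15.7, -0.9]), array([-0. , -0. , -0.2]))
```

View pics/h1.png

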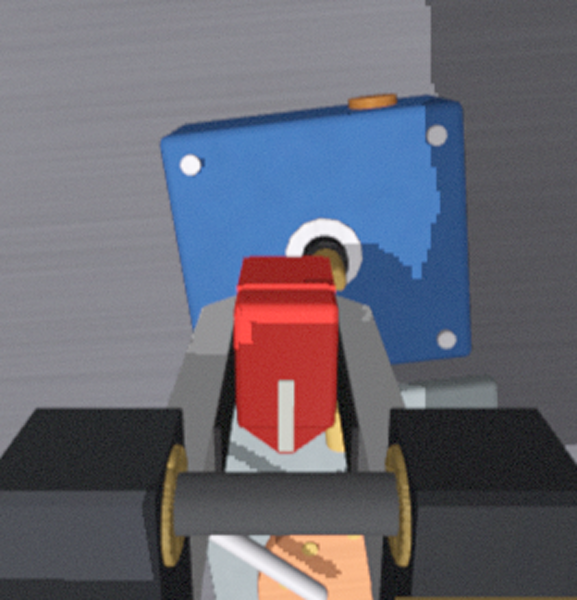

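The knob is held square with its nose along tool -x. I'll back off so the camera sees the stem in this same orientation, which cancels the calibration bias.

play_rows(series=[-25, 8, 0, 0, 0, 0, -1, -55, 16, 0, 0, 0, 0, -1, -55, 16, 0, 0, 0, 0, -1, -55, 16, 0, 0, 0, 0, -1, -55, 16, 0, 0, 0, 0, -1])

```text
time: 7.8
position: [640.3, 150.8, 129.4]
tcp_rot: [-0.0, 0.036, 0.999, -0.0]
contact_force: [-0.1, -0.8, -0.7]
gripper_width: 0.294
gripper_force: 40.0
```

```bash
python3 - <<'E'
from h import *
s=arm.sense();print(s["time"],s["position"].round(1),np.abs(s["dq"]).max());K,T=T_wc("wrist",s)
im,d=optics.camera("wrist")
np.savez("stem3.npz",im=im,d=d,K=K,T=T)
c=(587,154)
o=np.hstack([rect(im,K,T,c,69,20,10),rect(im,K,T,c,91,20,10)])
for k in (200,600): cv2.drawMarker(o,(k,200),(0,255,0),0,12,1)
cv2.circle(o,(200,200),100,(0,255,0),1);cv2.circle(o,(600,200),70,(0,255,0),1)
# knob top rectified in hand: z of top = tcp+34
k=rect(im,K,T,s["position"][:2],s["position"][2]+34,33,6)
cv2.drawMarker(k,(198,198),(0,255,0),0,12,1)
o=np.vstack([o[:, :800],np.zeros((200,800,3),np.uint8)])[:600]
o2=np.zeros((600,800,3),np.uint8);o2[:400]=o[:400];cv2.imwrite("pics/r3.png",np.hstack([cv2.resize(o[:400],(500,250))[:, :],cv2.resize(k,(250,250))]))
E
```

```text
7.8 [640.3 150.8 129.4] 0.009042679155744752
```

View pics/r3.png

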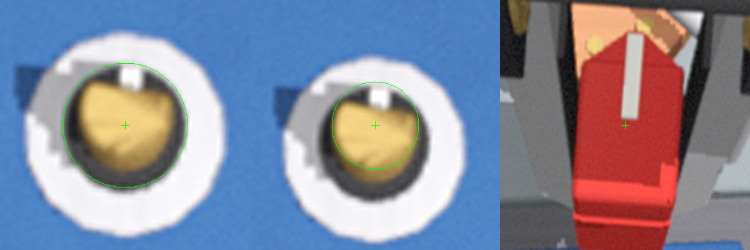

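```bash
python3 - <<'E'
from h import *
print(rel([587.6,153.8,105],176))
E
```

```text
(array([52.8, -1. , 24.6]), array([-0. , -0. , -0.1]))
```

play_rows(series=[25, 0, 0, 0, 0, 0, -1, 53, -1, 0, 0, 0, 0, -1, 53, -1, 0, 0, 0, 0, -1, 53, -1, 15, 0, 0, 0, -1, 53, -1, 24, 0, 0, 0, -1, 53, -1, 24, 0, 0, 0, -1, 53, -1, 24, 0, 0, 0, -1], grip_force=60)

```text
time: 8.55
position: [588.1, 154.1, 104.8]
tcp_rot: [-0.0, 0.036, 0.999, -0.0]
contact_force: [0.5, -0.2, -1.7]
gripper_width: 0.293
gripper_force: 60.0
```

```bash
python3 - <<'E'
from h import *
print(rel([587.6,153.8,105],176),arm.sense()["contact_force"])
E
```

```text
(array([ 0.5, -0.4, -0.2]), array([-0. , -0.1, -0.1])) [ 0.50722065 -0.19514494 -1.69728426]
```

Descend slowly to the entry and watch the force.

play_rows(series=[0.5, -0.3, 3, 0, 0, 0, -1, 0.5, -0.3, 6, 0, 0, 0, -1, 0.5, -0.3, 8, 0, 0, 0, -1, 0.5, -0.3, 10, 0, 0, 0, -1, 0.5, -0.3, 12, 0, 0, 0, -1, 0.5, -0.3, 12, 0, 0, 0, -1])

```text
time: 9.15
position: [587.3, 154.0, 93.2]
tcp_rot: [-0.0, 0.036, 0.999, -0.0]
contact_force: [-0.5, 0.1, -0.5]
gripper_width: 0.296
gripper_force: 60.0
```

play_rows(series=[0, 0, 3, 0, 0, 0, -1, 0, 0, 6, 0, 0, 0, -1, 0, 0, 8, 0, 0, 0, -1, 0, 0, 10, 0, 0, 0, -1, 0, 0, 12, 0, 0, 0, -1, 0, 0, 12, 0, 0, 0, -1])

```text
time: 9.75
position: [587.4, 154.1, 81.2]
tcp_rot: [-0.0, 0.036, 0.999, 0.0]
contact_force: [0.7, 1.1, -2.1]
gripper_width: 0.296
gripper_force: 60.0
```

play_rows(series=[0, 0, 2, 0, 0, 0, -1, 0, 0, 4, 0, 0, 0, -1, 0, 0, 5, 0, 0, 0, -1, 0, 0, 6, 0, 0, 0, -1, 0, 0, 7, 0, 0, 0, -1, 0, 0, 8, 0, 0, 0, -1, 0, 0, 8, 0, 0, 0, -1])

```text
time: 10.45
position: [587.5, 154.1, 73.7]
tcp_rot: [0.0, 0.036, 0.999, 0.0]
contact_force: [-2.7, -0.5, 4.9]
gripper_width: 0.293
gripper_force: 60.0
```

play_rows(series=[0, 0, 1, 0, 0, 0, -1, 0, 0, 2, 0, 0, 0, -1, 0, 0, 3, 0, 0, 0, -1, 0, 0, 4, 0, 0, 0, -1, 0, 0, 5, 0, 0, 0, -1, 0, 0, 5, 0, 0, 0, -1])

```text
time: 11.05
position: [587.5, 154.1, 69.1]
tcp_rot: [0.0, 0.036, 0.999, 0.0]
contact_force: [-4.8, -1.3, 10.4]
gripper_width: 0.295
gripper_force: 60.0
```

play_rows(series=[0, 0, 1, 0, 0, 0, -1, 0, 0, 2, 0, 0, 0, -1, 0, 0, 2.5, 0, 0, 0, -1, 0, 0, 2.5, 0, 0, 0, -1, 0, 0, 2.5, 0, 0, 0, -1])

```text
time: 11.55
position: [587.7, 154.1, 68.5]
tcp_rot: [0.001, 0.036, 0.999, 0.0]
contact_force: [-12.1, -2.9, 26.9]
gripper_width: 0.297
gripper_force: 60.0
```

```bash
python3 - <<'E'
from h import *
s=arm.sense();K,T=T_wc("wrist",s);A=R.from_quat(s["tcp_rot"],scalar_first=True).as_matrix()
im,d=optics.camera("wrist")
P=world(K,T,np.stack(np.meshgrid(np.arange(512),np.arange(384)),-1).reshape(-1,2),d).reshape(384,512,3)
Q=(P-s["position"])@A; h=cv2.cvtColor(im,cv2.COLOR_BGR2HSV)
red=((h[...,0]<8)|(h[...,0]>172))&(h[...,1]>120)
m=red&(d>0)&(np.abs(Q[...,0])<35)&(np.abs(Q[...,1])<20)&(Q[...,2]<-20)
zt=np.median(Q[m][:,2]);m&=np.abs(Q[...,2]-zt)<3
print("ztop",zt,"world",P[m][:,2].mean(),cv2.minAreaRect(Q[m][:,:2].astype(np.float32)))
im,_=optics.camera("side");cv2.imwrite("pics/s2.png",cv2.resize(im[190:270,180:290],(660,480),interpolation=cv2.INTER_CUBIC))
print(arm.sense()["contact_force"])
E
```

```text
ztop -33.434064209250806 world 101.98005425676823 ((-2.549978256225586, -1.0107707977294922), (28.161270141601562, 46.702144622802734), 89.89031219482422)
[-12.09135298  -2.52863964  26.90168939]
```

View pics/s2.png

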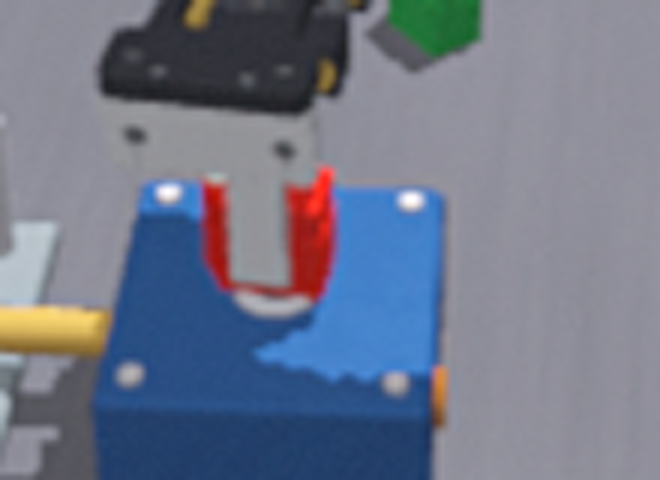

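The knob sits low on the stem at crop (265,240), just above the white ring. Its top is at 102 mm, so its underside is at about 62–63 mm. The knob hasn't slipped in the grip, and the stem is at its stop.

```bash
python3 -c "
from plant import job
print(job.job_done())"
```

```text
the job is handed in; nothing more can be done
None
```

The red knob is fully home on the D-shaft with its nose on the flat's side, pressed down to the stop and still gripped at 60 N; I handed the job in at about 12 s, and no verdict came back.

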